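Shut off the pump and hold the vent rod at its mark

TASK

Let air back into the filter set: first close the manifold's shut-off valve by turning its lever a quarter turn clockwise, fully to its stop, and only then pull the sprung telescoping vent rod out by its upright handle until the pointer on the handle is in line with the blade of the length mark on the rail beside it. The rod springs back if let go, so finish while still gripping the handle and holding the rod still at the mark. Leave the glassware and the other loose things where they stand.

Things in the scene. Friction and masses are not known exactly. Their poses are not given: they have to be found in the camera images.
- manifold: Fixed steel vacuum manifold; place and yaw vary. Origin on the bench under the middle of its header pipe (along its y, axis 90 mm up, 440 mm long); x points away from the robot, z up. The vent rod's sleeve (30 mm thick, axis 90 mm up, y = 0) leaves it to -x, mouth at x = -110 mm. Branches at y = +180 and -180 mm end at x = -150 mm. Fixed glass flask and funnel behind, 205 mm high.
- lever_knob (a point): Grip point of the shut-off valve's lever: middle of an upright black round knob 18 mm thick and 42 mm high (118 to 160 mm above the bench) at the end of a flat steel lever, 65 mm from the lever's turning axis.
- lever_axis (a point): Point on the vertical turning axis of the valve's lever, at the height of the knob's middle (139 mm).
- shutoff (a joint): Angle of the valve lever, rad: 0 = open, lever pointing along manifold -x (towards the robot); grows clockwise seen from above to 1.571 = closed at the stop, lever crosswise, pointing along manifold +y. Starts between 0 and 0.35. Stiff (about 0.1 N m), stays where it is left.
- handle_grip (a point): Grip point of the vent rod's handle: an upright black round handle 24 mm thick at the rod's outer end, from 74 to 152 mm above the bench; this point is on its axis 130 mm up. The rod (14 mm thick, 90 mm up) joins it from manifold +x.
- vent_handle: The vent rod's handle with its pointer; origin on the handle's axis at the rod's height (90 mm), axes parallel to the manifold's.
- vent_travel (a joint): How far the vent rod is pulled out, m, along manifold -x (level, towards the robot): 0 = home, 0.130 = end of travel. Inner spring pulls it home with about 6 N at 0 and 12 N at 0.100 m.
- pointer_tip (a point): Tip of the flat steel pointer that sticks out from the foot of the handle along manifold +y, 64 mm from the handle's axis, 4 mm wide at the tip, 78 mm above the bench. It moves with the rod.
- mark_line (a point): The length mark: rod-side edge of an upright steel blade 4 mm thick, top 85 mm up, on a small clamp fixed on the rail beside the rod (rail at manifold y = 75 mm, top 50 mm up). Varies: 50 to 100 mm from the pointer's home along manifold -x. In line means equal manifold x of tip and blade; the tip passes 3 mm beside the blade.
- beaker: Loose small glass beaker, 52 mm wide, 58 mm high, between the rod's sleeve and the manifold's +y branch; origin at the centre of its underside. Bystander.
- stopper: Loose rubber stopper, 40 mm wide, 32 mm high, between the sleeve and the manifold's -y branch; origin at the centre of its underside. Bystander.
- amber_bottle: Loose amber bottle with black cap, 84 mm wide, 160 mm high, at the right; origin at the centre of its underside. Bystander.
- wash_bottle: Loose white plastic bottle, 66 mm wide, 150 mm high, at the left, farther out than the jar; origin at the centre of its underside. Bystander.
- jar: Loose white jar with black lid, 64 mm wide, 75 mm high, at the left; origin at the centre of its underside. Bystander.
- flask: Loose small conical glass flask, 76 mm wide, 93 mm high, near right; origin at the centre of its underside. Bystander.
- spatula: Loose spatula lying on the bench, 180 mm long, near left. Bystander.
- gauge: Round dial gauge, 60 mm wide, top 117 mm up, at the end of one branch of the manifold (the shut-off valve is at the other; which side varies). Origin on the bench below it. Not to be used.

How it is judged:
By the outcome, as a careful person would: the job done as asked, in the order asked, and still so for the second after the job is handed in, while the arm keeps its last pose, push and grip.
It also fails if it takes over 48 s, if anything falls off the work surface, if the arm or the gripper's body presses on something with over 40 N, if the wrist force passes 120 N, or if a joint passes its speed limit or range.

ROBOT

A 7-joint arm with a two-finger parallel gripper is mounted at the origin on the work surface. World frame = base frame: x ahead of the robot, y to its left, z up, the work surface at z = 0. Lengths are in m, angles in rad, forces in N, time in s.
With the tool pointing down it reaches from about 0.425 to 0.975 m from the base axis. Payload 16.7 kg.
Tool frame: the origin (TCP) lies on the mounting face of the last link; the fingertips stand 173 mm ahead of it and the grasp point (between the pads) lies ctrl.tcp_to_grasp ahead of it (ctrl.tcp_to_grasp is the distance from the TCP to the grasp point, in m); z points along the fingers, y is the direction in which the jaws open and shut (so a half turn about z gives the same grasp; the last joint's range is limited). The gripper opens to 85 mm and grips with 20 to 120 N. Pads are 22 mm wide; open, the fingers measure 114 mm over their backs; the gripper's body (76 mm by 85 mm) begins 54 mm behind the grasp point. The pads swing forward as they close: fully open they stand 13 mm farther back than shut.
Start: joints at [-0.149, 0.426, 0.074, 1.606, -0.034, 1.111, -0.067], TCP at [0.675, -0, 0.405] pointing down, gripper open.
Joint ranges: [-2.85, 2.85], [-0.5, 2.14], [-1.23, 1.37], [0.21, 2.46], [-1.02, 4.16], [0.16, 2.05], [-2.73, 2.73]. Speed limits (rad/s): [1.89, 1.89, 2.39, 2.39, 3.01, 3.01, 3.01].

INTERFACE

Orientations are given as a rotation vector (axis times angle).
In Python, from bench import ctrl gives the robot as it stands. The module is installed in compiled form; this text tells all that it offers.
- The arm moves only by the shell command python3 -m jog 'ROWS'. ROWS is JSON, a list of rows, each a list of 3 entries, a list of its own where there are three numbers: the shift along the world's x, y, z in mm, then the turn about the world's z in degrees, then the finger opening in mm, from 0 to 85.4. In form: [[[tx, ty, tz], yaw, hand], ...]. A call has 1 to 20 rows; each row shifts and turns the pose as measured when the row begins; what a row does not reach is not made up. A row lasts 1/8 s, in which the tool goes at most 62.5 mm and 10.7 degrees, less where a joint would pass 70% of its speed; a pose out of reach is approached as far as the arm can. A call is refused whole if a number of a shift passes 62.5 or a number of a turn 10.7, either way. A call with a gripper value outside its range is refused whole. The fingers move at their own pace and stop on an object; the grip force is fixed at half the most. Time passes only in rows, so rows that do not move let the fingers close. It gives the time, the measured TCP pose, the force and the opening at its end, in the units of the state.
- ctrl.read_state(): the state, without advancing time (a new reading comes with each control period).
- ctrl.camera(name): name is "scene" or "side" or "wrist"; returns the picture (420x560x3 uint8, red, green, blue); there is no depth.
- ctrl.calibration(name): a dict with "mtx" (3x3 intrinsics, pixels), "R" (3x3) and "t" (3): a world point X has camera coordinates R X + t; the wrist camera has in their place "mount" (4x4, takes a point from camera to tool coordinates, whose origin is the TCP and whose axes are the flange's). Camera axes: x right, y down, z forward; pixel columns grow to the right and rows downward; lengths in m; the calibration is good to about 2 mm. A picture is of the moment at which its call begins: read the wrist's pose just before it. calibration takes no time and is no camera call.
- ctrl.hand_in(): hands the job in, once; it reports no verdict.
The state is a dict: "t": time; "q": joint angles; "joint_vel": joint speeds; "effort": joint torques, N m; "position": TCP position; "eef_rot": TCP orientation; "wrist_force": force on the tool from outside, world axes, zero at the start; "torque": the same for the moment, N m; "grip_width": finger opening in m.
Only numpy, scipy, OpenCV 4.12 (cv2) and the standard library are available. Lean on these libraries where they do the work, as an engineer would, in place of code of your own. Each camera call takes 0.05 s, during which the arm holds its last target.

## Working session

There is one attempt and no reset: what is moved stays moved. The work goes in short steps, Python scripts to look and compute and a shell command to move; the robot and the scene stay as the last step left them, time stands still between calls to the robot, and variables do not carry over. Pictures are saved under pics/ and viewed, and the job is handed in when it is done.

```bash
mkdir -p pics; python3 - <<'E'
from bench import ctrl
import cv2
s=ctrl.read_state();print(s,ctrl.tcp_to_grasp)
for n in("scene","side","wrist"):
    cv2.imwrite(f"pics/{n}0.png",ctrl.camera(n)[:,:,::-1]); print(n,ctrl.calibration(n))
E
```

```text
{'t': 0.0, 'q': array([-0.14947825,  0.42672911,  0.07386282,  1.60660862, -0.03412883,
        1.11080164, -0.06715063]), 'joint_vel': array([-3.92211833e-04,  2.45508424e-04, -4.94601858e-05, -2.27890729e-04,
        3.93977485e-04,  1.39272947e-03,  4.65239941e-04]), 'effort': array([ 7.16691302e-04, -9.49842310e+01,  3.76242042e+00, -4.63523841e+01,
        1.94300286e-02,  1.01335210e-02,  2.85131875e-06]), 'position': array([ 6.74813337e-01, -2.98229634e-05,  4.04012021e-01]), 'eef_rot': array([-2.22097776e+00, -2.22069400e+00,  1.50898412e-03]), 'wrist_force': array([0.10105047, 0.20665986, 0.20832963]), 'torque': array([0.04237723, 0.05292847, 0.00970395]), 'grip_width': 0.08561010876488627} 0.1547
scene {'mtx': array([[509.40599066,   0.        , 286.97036231],
       [  0.        , 509.40599066, 208.58618135],
       [  0.        ,   0.        ,   1.        ]]), 'R': array([[-0.51625823,  0.85636509,  0.01078352],
       [ 0.64754764,  0.39855151, -0.64949115],
       [-0.56049933, -0.32832231, -0.76029268]]), 't': array([ 0.26753454, -0.25925764,  1.89531011])}
side {'mtx'
[... 180 characters left out ...]
2, -0.48429453, -0.0124165 ],
       [-0.29541856, -0.51297261, -0.80596959],
       [ 0.38395734,  0.7087439 , -0.59182671]]), 't': array([-0.47141883,  0.25508176,  1.08949893])}
wrist {'mtx': array([[344.6317172 ,   0.        , 280.55327631],
       [  0.        , 344.6317172 , 210.4237594 ],
       [  0.        ,   0.        ,   1.        ]]), 'mount': array([[ 7.11366255e-04, -9.52839442e-01, -3.03474037e-01,
         7.75043263e-02],
       [ 9.99999602e-01,  5.14667124e-04,  7.28137536e-04,
        -6.10775781e-04],
       [-5.37610054e-04, -3.03474434e-01,  9.52839430e-01,
         2.99553390e-02],
       [ 0.00000000e+00,  0.00000000e+00,  0.00000000e+00,
         1.00000000e+00]])}
```

View pics/scene0.png

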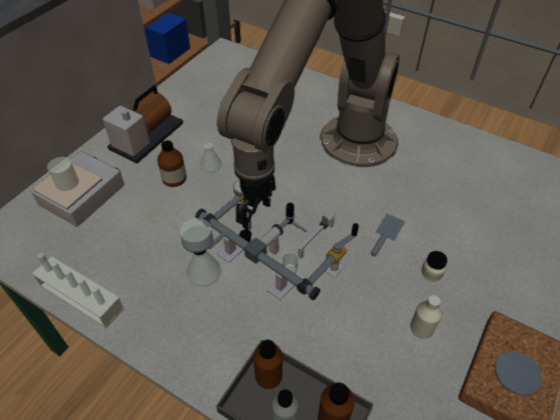

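View pics/side0.png

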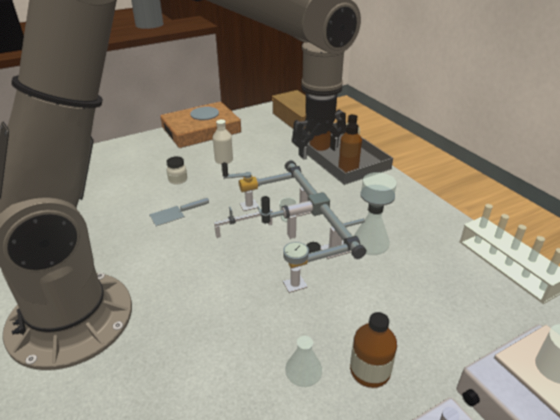

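View pics/wrist0.png

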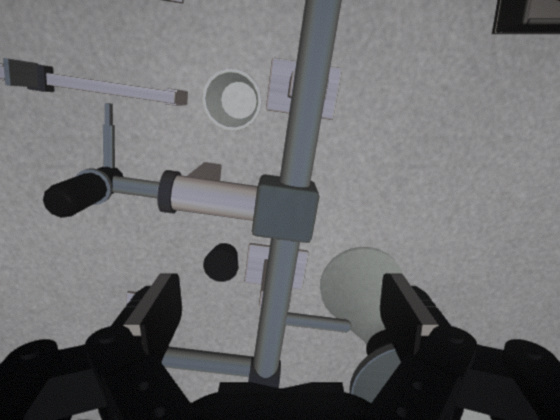

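```bash
python3 - <<'E'
import cv2
a=cv2.imread("pics/scene0.png")[190:310,180:380]; cv2.imwrite("pics/sc.png",cv2.resize(a,None,fx=4,fy=4,interpolation=2))
a=cv2.imread("pics/side0.png")[145:275,190:390]; cv2.imwrite("pics/sd.png",cv2.resize(a,None,fx=4,fy=4,interpolation=2))
a=cv2.imread("pics/wrist0.png")[40:240,0:200]; cv2.imwrite("pics/wr.png",cv2.resize(a,None,fx=3,fy=3,interpolation=2))
E
cat > h.py <<'E'
import numpy as np
from bench import ctrl
from scipy.spatial.transform import Rotation as Ro
def cam(n,s=None):
    c=ctrl.calibration(n);K=c["mtx"]
    if n!="wrist": R=c["R"].T; o=-R@c["t"]
    else:
        T=np.eye(4);T[:3,:3]=Ro.from_rotvec(s["eef_rot"]).as_matrix();T[:3,3]=s["position"]
        M=T@c["mount"];R=M[:3,:3];o=M[:3,3]
    return K,R,o
def ray(n,u,v,s=None):
    K,R,o=cam(n,s); d=R@np.linalg.solve(K,[u,v,1.]);return o,d/np.linalg.norm(d)
def plane(n,u,v,z,s=None):
    o,d=ray(n,u,v,s);return o+d*(z-o[2])/d[2]
def tri(*rs):
    A=0;b=0
    for o,d in rs:
        P=np.eye(3)-np.outer(d,d);A=A+P;b=b+P@o
    x=np.linalg.solve(A,b);return x,[np.linalg.norm((np.eye(3)-np.outer(d,d))@(x-o)) for o,d in rs]
def proj(n,X,s=None):
    K,R,o=cam(n,s);c=K@(R.T@(np.asarray(X)-o));return c[:2]/c[2]
E
```

```text
(no output)
```

View pics/sc.png

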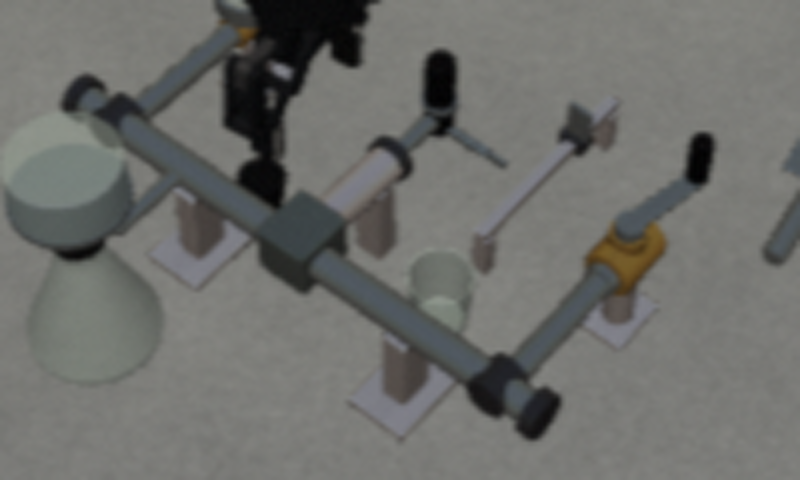

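View pics/sd.png

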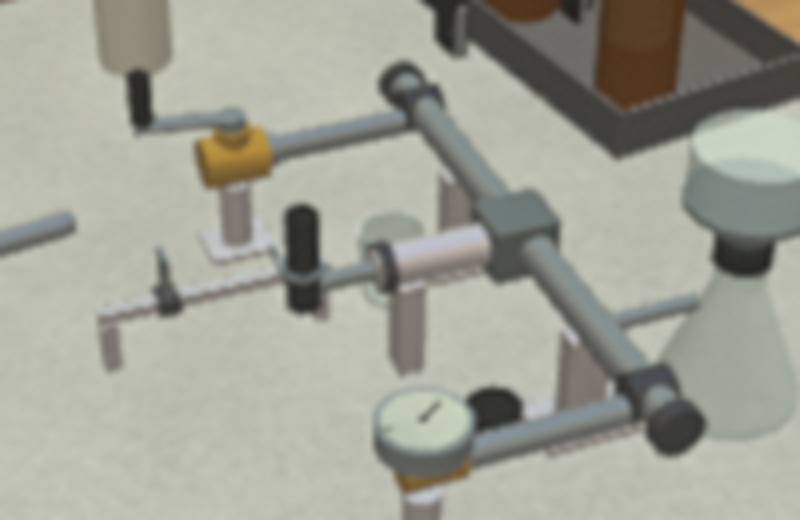

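View pics/wr.png

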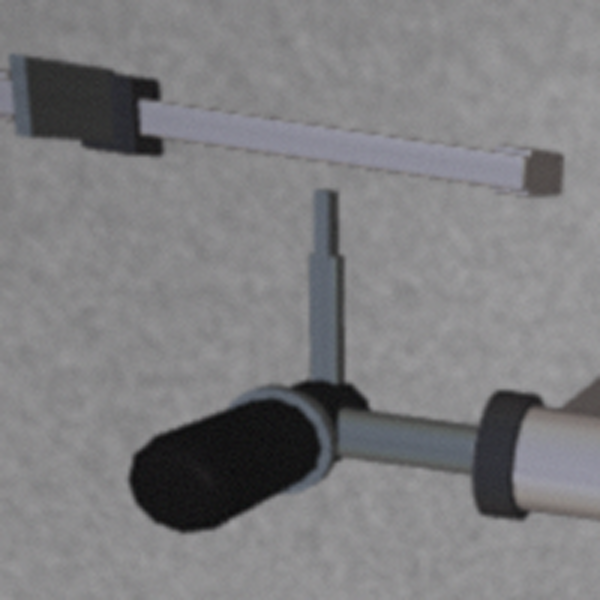

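```bash
python3 - <<'E'
from h import *
s=ctrl.read_state()
S=lambda x,y:ray("scene",180+x/4,190+y/4)
D=lambda x,y:ray("side",190+x/4,145+y/4)
W=lambda x,y:ray("wrist",x/3,40+y/3,s)
p=lambda n,x:print(n,np.round(x[0],4),np.round(x[1],4))
p("knob",tri(S(700,159),D(139,99)))
p("hub",tri(S(630,222),D(232,116)))
p("handletop",tri(S(440,58),D(301,211),W(172,490)))
p("tip",tri(S(504,164),W(326,192)))
p("blade",tri(S(570,105),D(160,250)))
for n,u,v,z in(("tip",108.7,104,.078),("bladeedge",6.5,85,.085),("htop",58,203,.152),("hdrA",322,0,.09),("hdrB",267,350,.09)):
  print(n,plane("wrist",u,v,z,s).round(4))
# header caps
p("cap+",tri(S(535,415),D(400,80)))
p("cap-",tri(S(82,95),D(675,425)))
p("box",tri(S(302,240),D(518,235)))
E
```

```text
knob [0.4994 0.2117 0.1362] [0.0002 0.0002]
hub [0.5609 0.1888 0.1153] [0.0012 0.0012]
handletop [0.5244 0.0116 0.1504] [0.001  0.0007 0.0012]
tip [0.5322 0.0743 0.075 ] [0.0008 0.0008]
blade [0.4626 0.0946 0.0872] [0.0038 0.0038]
tip [0.5329 0.0748 0.078 ]
bladeedge [0.4577 0.0891 0.085 ]
htop [0.5245 0.0118 0.152 ]
hdrA [0.704 0.147 0.09 ]
hdrB [ 0.6608 -0.1586  0.09  ]
cap+ [0.7157 0.2032 0.0904] [0.0018 0.0018]
cap- [ 0.6531 -0.2237  0.0907] [0.0001 0.0001]
box [ 0.6795 -0.0104  0.0896] [0.0017 0.0017]
```

```bash
python3 -m jog '[[[-22,26.5,0],9,85],[[-22,26.5,0],9,85],[[-22,26.5,0],9,85],[[-22,26.5,0],9,85],[[-22,26.5,0],9,85],[[-22,26.5,0],9,85],[[-22,26.5,0],9,85],[[-22,26.5,0],7,85],[[0,0,0],0,85]]'; python3 - <<'E'
from h import *
import cv2
s=ctrl.read_state();print(s["position"],Ro.from_rotvec(s["eef_rot"]).as_matrix().round(3))
cv2.imwrite("pics/w1.png",ctrl.camera("wrist")[:,:,::-1])
print(proj("wrist",[.4994,.2117,.16],s),proj("wrist",[.5609,.1888,.118],s))
E
```

```text
t: 1.27
position: [0.4919, 0.2173, 0.4021]
eef_rot: [-0.483, -3.104, 0.006]
wrist_force: [0.2, -0.6, 0.3]
grip_width: 0.0848
[0.49185537 0.21732864 0.40213169] [[-0.953  0.304 -0.001]
 [ 0.304  0.953 -0.004]
 [-0.    -0.004 -1.   ]]
[277.65533264 238.16162289] [274.63589434 291.68014768]
```

View pics/w1.png

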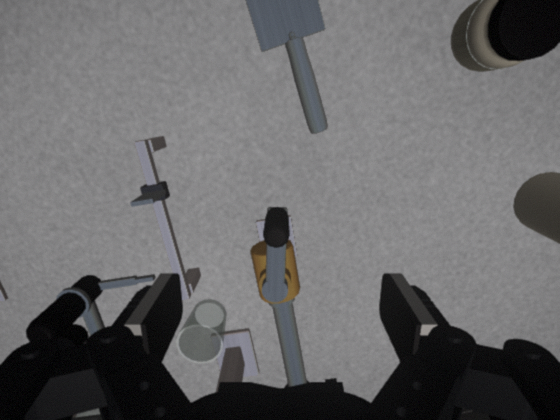

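```bash
python3 -m jog '[[[4,-3,-26],-2.5,85],[[3.5,-2.6,-26],0,85],[[0,0,-26],0,85],[[0,0,-13],0,85],[[0,0,0],0,85]]'; python3 - <<'E'
from h import *
import cv2
s=ctrl.read_state();print(s["position"],s["wrist_force"])
cv2.imwrite("pics/w2.png",ctrl.camera("wrist")[:,:,::-1])
cv2.imwrite("pics/s2.png",ctrl.camera("side")[:,:,::-1])
E
```

```text
t: 1.95
position: [0.5034, 0.2063, 0.3088]
eef_rot: [0.576, 3.086, -0.008]
wrist_force: [1.3, 0.0, 0.9]
grip_width: 0.0852
[0.50335008 0.20633707 0.30882134] [1.31759339 0.00854097 0.90421527]
```

View pics/w2.png

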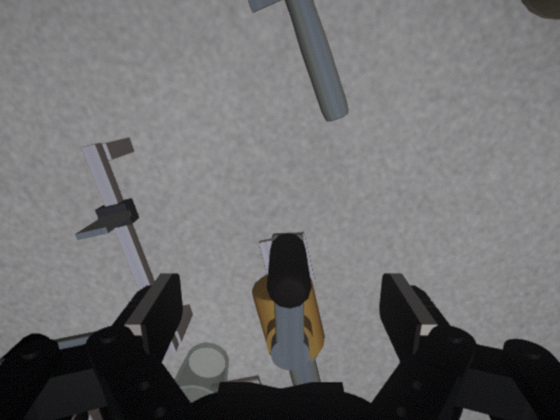

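View pics/s2.png

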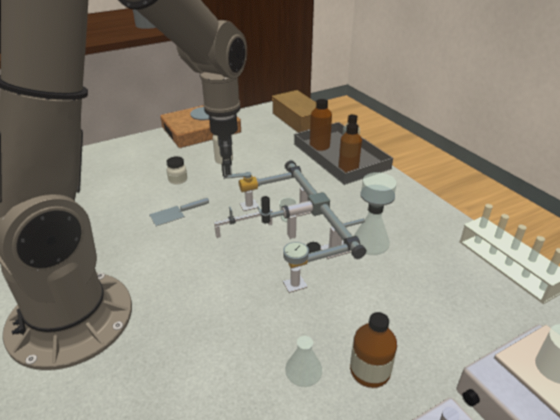

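```bash
python3 - <<'E'
from h import *
s=ctrl.read_state()
print(s["position"],plane("wrist",291,290,.16,s))
print("blade",plane("wrist",77,237,.085,s), plane("wrist",108,222,.085,s))
E
```

```text
[0.50350594 0.20672059 0.30994669] [0.49874227 0.21210092 0.16      ]
blade [0.46042052 0.08917651 0.085     ] [0.45867718 0.11175001 0.085     ]
```

```bash
python3 -m jog '[[[-4.5,5.2,-6],0,85],[[0,0,-5],0,60],[[0,0,0],0,16],[[0,0,0],0,10],[[0,0,0],0,10],[[0,0,0],0,10],[[0,0,0],0,10]]'; python3 - <<'E'
from h import *
s=ctrl.read_state();print(s["position"],s["wrist_force"],s["torque"],Ro.from_rotvec(s["eef_rot"]).as_matrix().round(3)[:,1])
E
```

```text
t: 2.92
position: [0.499, 0.2127, 0.3004]
eef_rot: [0.575, 3.083, -0.003]
wrist_force: [-0.7, -0.3, -0.7]
grip_width: 0.0161
[0.49898885 0.21267595 0.30038186] [-0.6876234  -0.34426855 -0.68749842] [ 0.12521324  0.07105915 -0.06000807] [ 0.36   0.933 -0.001]
```

```bash
python3 -m jog '[[[2.8,6.2,0],-6,10],[[3.4,5.9,0],-6,10],[[4.0,5.5,0],-6,10],[[4.6,5.1,0],-6,10],[[5.1,4.6,0],-6,10],[[5.5,4.0,0],-6,10]]'; cat > a.py <<'E'
from h import *
s=ctrl.read_state();p=s["position"];R=Ro.from_rotvec(s["eef_rot"]).as_matrix()
v=p[:2]-np.array([.5602,.1893]);print(p,np.hypot(*v),np.degrees(np.arctan2(v[1],v[0])),"jaw",np.degrees(np.arctan2(R[1,1],R[0,1])),s["wrist_force"].round(1),s["torque"].round(2),s["grip_width"])
E
python3 a.py
```

```text
t: 3.68
position: [0.5249, 0.2444, 0.3003]
eef_rot: [1.526, 2.741, -0.007]
wrist_force: [0.4, -2.0, 0.3]
grip_width: 0.0166
[0.52491445 0.24437003 0.3003467 ] 0.06540472971137935 122.64929738473178 jaw 31.793018826718228 [ 0.4 -2.   0.3] [-0.32 -0.11  0.15] 0.016579536156325958
```

```bash
python3 -m jog '[[[5.9,3.4,0],-6,10],[[6.2,2.8,0],-6,10],[[6.5,2.1,0],-6,10],[[6.7,1.4,0],-6,10],[[6.8,0.7,0],-6,10],[[6.8,0,0],-6,10],[[5,-0.7,0],-4,10],[[0,0,0],0,10]]'; python3 a.py
```

```text
t: 4.68
position: [0.5698, 0.2541, 0.3003]
eef_rot: [2.397, 2.026, -0.015]
wrist_force: [-4.9, -1.8, 6.9]
grip_width: 0.0164
[0.56981088 0.25413328 0.30030159] 0.06554176860095601 81.56788498432992 jaw -9.58598119676003 [-4.9 -1.8  6.9] [-0.3   0.73  0.33] 0.01640193185507753
```

```bash
python3 -m jog '[[[5,-0.7,0],0,10],[[4,-0.6,0],0,10],[[4,-0.6,0],0,10]]'; python3 a.py
```

```text
t: 5.05
position: [0.5741, 0.2548, 0.3]
eef_rot: [-2.385, -2.029, 0.046]
wrist_force: [-31.9, -2.9, 22.4]
grip_width: 0.0163
[0.5741029  0.25475611 0.30003563] 0.06691631220941185 78.00856550627077 jaw -9.238817930191258 [-31.9  -2.9  22.4] [-0.64  5.4   0.19] 0.016297913164186162
```

```bash
python3 -m jog '[[[-1.5,0,0],0,10],[[0,0,0],0,30],[[0,0,0],0,60],[[0,0,0],0,85],[[0,0,0],0,85]]'; python3 a.py;python3 -m jog '[[[0,0,20],0,85],[[0,0,30],0,85],[[0,0,25],0,85],[[0,0,0],0,85]]'; python3 - <<'E'
from h import *
import cv2
s=ctrl.read_state();print(s["position"],s["wrist_force"])
w=ctrl.camera("wrist")[:,:,::-1];cv2.imwrite("pics/w3.png",w)
a=ctrl.camera("scene")[:,:,::-1][190:310,180:380]; cv2.imwrite("pics/sc3.png",cv2.resize(a,None,fx=4,fy=4,interpolation=2))
E
```

```text
t: 5.68
position: [0.5728, 0.2547, 0.3002]
eef_rot: [-2.385, -2.03, 0.045]
wrist_force: [0.1, -0.2, -0.0]
grip_width: 0.0822
[0.57283168 0.254719   0.30020202] 0.06662736164789358 79.07131571378184 jaw -9.21802889078984 [ 0.1 -0.2 -0. ] [ 0.   -0.   -0.01] 0.08219842675504628
t: 6.18
position: [0.573, 0.2546, 0.3816]
eef_rot: [-2.386, -2.03, 0.042]
wrist_force: [-0.6, -0.2, -0.1]
grip_width: 0.085
[0.57296277 0.25456101 0.38161041] [-0.58014949 -0.22549643 -0.10028079]
```

View pics/w3.png

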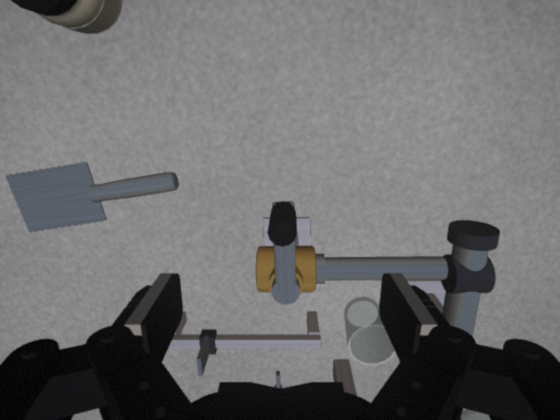

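View pics/sc3.png

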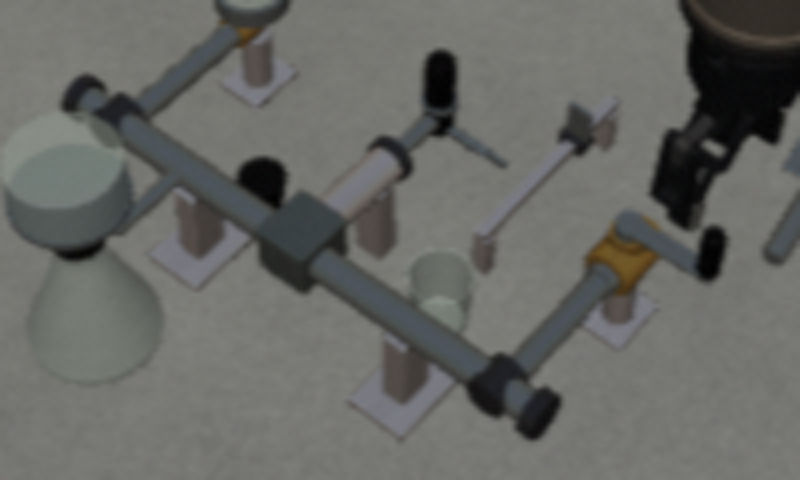

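```bash
cat > g.py <<'E'
from h import *
s=ctrl.read_state();p=s["position"];R=Ro.from_rotvec(s["eef_rot"]).as_matrix()
print("tcp",p.round(4),"grasp",(p+R[:,2]*ctrl.tcp_to_grasp).round(4),"jaw",np.degrees(np.arctan2(R[1,1],R[0,1])).round(2),"z",R[:,2].round(3),s["wrist_force"].round(1),s["grip_width"].round(4),s["t"])
E
python3 g.py
python3 -m jog '[[[-6,-30,0],0.5,60],[[-6,-35,0],0.5,55],[[-6,-40,0],0,55],[[-6,-40,0],0,55],[[-6,-35,0],0,55],[[-6,-30,0],0,55],[[-6,-20,0],0,55],[[-6,-13,0],0,55],[[0,0,0],0,55]]';python3 g.py
python3 - <<'E'
from h import *
import cv2
w=ctrl.camera("wrist")[:,:,::-1];cv2.imwrite("pics/w4.png",w)
E
```

```text
t: 7.4
position: [0.5201, 0.005, 0.3747]
eef_rot: [-2.362, -2.051, 0.059]
wrist_force: [-0.4, 0.9, -0.1]
grip_width: 0.055Traceback (most recent call last):
  File "g.py", line 3, in <module>
    print("tcp",p.round(4),"grasp",(p+R[:,2]*ctrl.tcp_to_grasp).round(4),"jaw",np.degrees(np.arctan2(R[1,1],R[0,1])).round(2),"z",R[:,2].round(3),s["wrist_force"].round(1),s["grip_width"].round(4),s["t"])
                                                                                                                                                                            ^^^^^^^^^^^^^^^^^^^^^
AttributeError: 'float' object has no attribute 'round'
Traceback (most recent call last):
  File "g.py", line 3, in <module>
    print("tcp",p.round(4),"grasp",(p+R[:,2]*ctrl.tcp_to_grasp).round(4),"jaw",np.degrees(np.arctan2(R[1,1],R[0,1])).round(2),"z",R[:,2].round(3),s["wrist_force"].round(1),s["grip_width"].round(4),s["t"])
                                                                                                                                                                            ^^^^^^^^^^^^^^^^^^^^^
AttributeError: 'float' object has no attribute 'round'
```

View pics/w4.png

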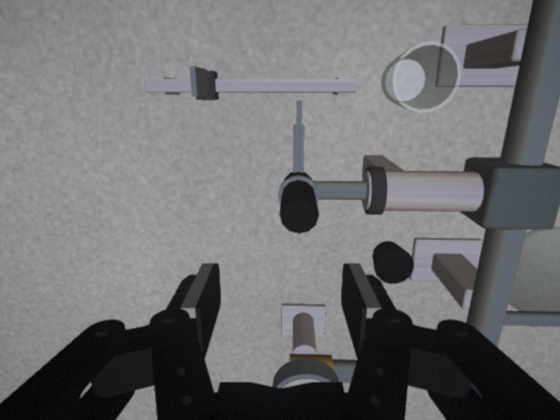

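```bash
sed -i 's/s\["grip_width"\].round(4)/round(s["grip_width"],4)/' g.py; python3 g.py; python3 - <<'E'
import cv2
a=cv2.imread("pics/w4.png")[50:240,140:360]; cv2.imwrite("pics/w4z.png",cv2.resize(a,None,fx=3.5,fy=3.15,interpolation=2))
a=cv2.imread("pics/w4.png")[60:120,180:320]; cv2.imwrite("pics/w4y.png",cv2.resize(a,None,fx=5.5,fy=5.5,interpolation=2))
E
```

```text
tcp [0.5203 0.0057 0.3747] grasp [0.5147 0.0035 0.2201] jaw -8.02 z [-0.037 -0.015 -0.999] [-0.1  0.5  0.3] 0.0547 7.45
```

View pics/w4y.png

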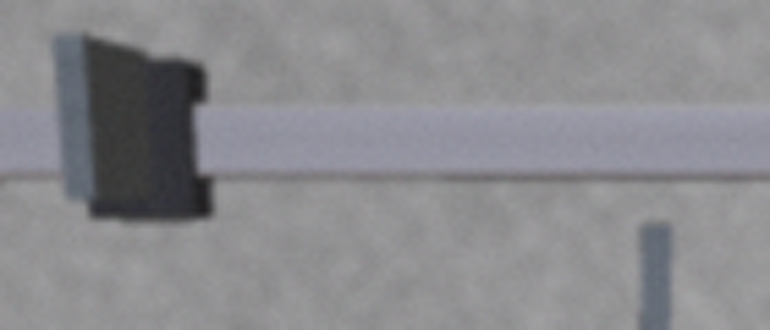

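```bash
cat > m.py <<'E'
from h import *
import sys
s=ctrl.read_state()
a=[float(x) for x in sys.argv[1:]]
T=plane("wrist",a[0],a[1],.078,s);B=plane("wrist",a[2],a[3],.085,s)
th=np.radians(-8.2);ex=np.array([np.cos(th),np.sin(th)]);ey=np.array([-ex[1],ex[0]])
d=(B-T)[:2];print("tip",T,"blade",B,"pull mm",-1000*d@ex,"side mm",1000*d@ey)
if len(a)>4:
  print("handle top",plane("wrist",a[4],a[5],.152,s))
E
python3 m.py 299.3 100.9 194.2 96 299 212
```

```text
tip [0.53340484 0.07605173 0.078     ] blade [0.45911949 0.08994302 0.085     ] pull mm 75.50717219760705 side mm 3.1540253128367977
handle top [0.52456819 0.01609654 0.152     ]
```

```bash
python3 -m jog '[[[9.7,8.7,-8],0,55],[[0,0,-15],0,55],[[0,0,-15],0,55],[[0,0,-15],0,55],[[0,0,0],0,55]]';python3 g.py
python3 - <<'E'
from h import *
import cv2
w=ctrl.camera("wrist")[:,:,::-1];cv2.imwrite("pics/w5.png",w)
E
```

```text
t: 8.07
position: [0.5309, 0.018, 0.3164]
eef_rot: [-2.355, -2.056, 0.061]
wrist_force: [0.6, 0.0, 0.1]
grip_width: 0.0549
tcp [0.5309 0.018  0.3164] grasp [0.5249 0.0157 0.1618] jaw -7.79 z [-0.039 -0.015 -0.999] [0.6 0.  0.1] 0.0549 8.075
```

View pics/w5.png

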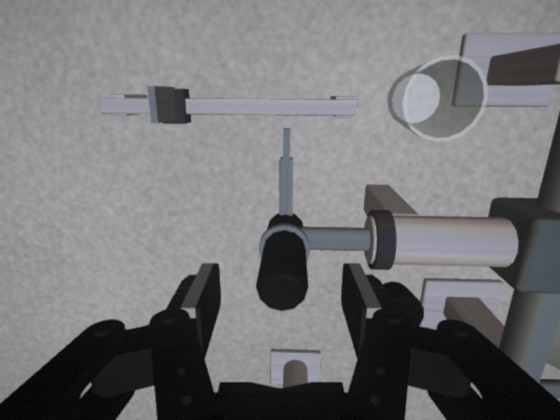

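```bash
python3 m.py 287 129 152 123 283 288; python3 -m jog '[[[0,-3,-10],0,55],[[0,0,-10],0,55],[[0,0,-8],0,50],[[0,0,0],0,20],[[0,0,0],0,14],[[0,0,0],0,14],[[0,0,0],0,14],[[0,0,0],0,14]]';python3 g.py
```

```text
tip [0.53369002 0.07504308 0.078     ] blade [0.4575662 0.0892093 0.085    ] pull mm 77.36606043404076 side mm 3.163935410869121
handle top [0.52523567 0.01377837 0.152     ]
t: 9.12
position: [0.5304, 0.0145, 0.2884]
eef_rot: [-2.356, -2.055, 0.06]
wrist_force: [-1.3, 0.4, -5.6]
grip_width: 0.0224
tcp [0.5304 0.0145 0.2884] grasp [0.5245 0.0124 0.1339] jaw -7.82 z [-0.038 -0.014 -0.999] [-1.3  0.4 -5.6] 0.0224 9.125
```

```bash
python3 -m jog '[[[-9.9,1.4,0],0,14],[[-9.9,1.4,0],0,14],[[-9.9,1.4,0],0,14],[[-9.9,1.4,0],0,14],[[-9.9,1.4,0],0,14],[[-9.9,1.4,0],0,14],[[-6,0.9,0],0,14],[[0,0,0],0,14]]';python3 g.py
python3 - <<'E'
from h import *
import cv2
w=ctrl.camera("wrist")[:,:,::-1];cv2.imwrite("pics/w6.png",w)
E
```

```text
t: 10.12
position: [0.4682, 0.0232, 0.2886]
eef_rot: [-2.367, -2.062, 0.039]
wrist_force: [8.5, -1.1, -16.0]
grip_width: 0.0225
tcp [0.4682 0.0232 0.2886] grasp [0.465  0.0209 0.1339] jaw -7.87 z [-0.02  -0.015 -1.   ] [  8.5  -1.1 -16. ] 0.0225 10.125
```

View pics/w6.png

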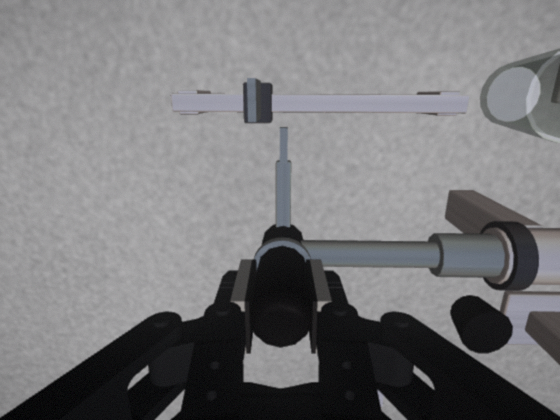

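```bash
cat > z.py <<'E'
import cv2,sys
a=cv2.imread(sys.argv[1])[70:150,220:320]; cv2.imwrite(sys.argv[2],cv2.resize(a,None,fx=7,fy=7,interpolation=2))
E
python3 z.py pics/w6.png pics/w6z.png
```

```text
(no output)
```

View pics/w6z.png

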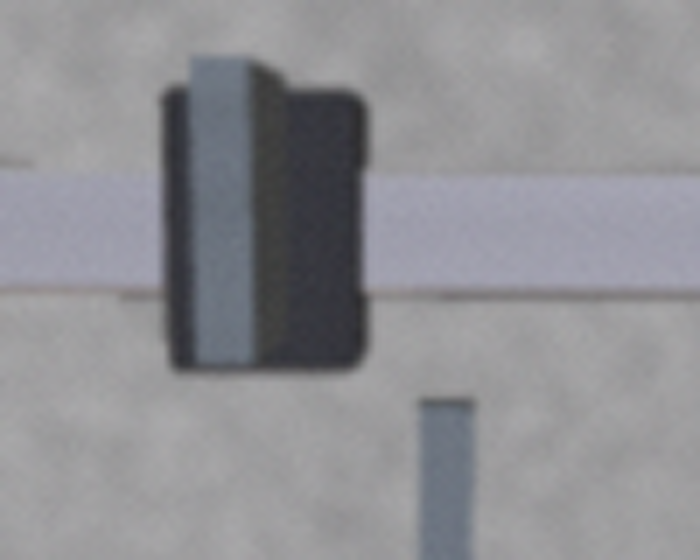

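```bash
python3 m.py 283.9 127.1 252 121.7
```

```text
tip [0.47418542 0.08388594 0.078     ] blade [0.45929964 0.08912389 0.085     ] pull mm 15.480675546688113 side mm 3.0612595583951627
```

```bash
python3 -m jog '[[[-7.5,1.1,0],0,14],[[-6.5,0.9,0],0,14],[[0,0,0],0,14]]';python3 g.py
python3 - <<'E'
from h import *
import cv2
w=ctrl.camera("wrist")[:,:,::-1];cv2.imwrite("pics/w7.png",w)
E
python3 z.py pics/w7.png pics/w7z.png
```

```text
t: 10.55
position: [0.4558, 0.0249, 0.2886]
eef_rot: [2.367, 2.062, -0.032]
wrist_force: [8.5, -1.7, -16.3]
grip_width: 0.0221
tcp [0.4558 0.0249 0.2886] grasp [0.4537 0.0225 0.1339] jaw -7.9 z [-0.014 -0.015 -1.   ] [  8.5  -1.7 -16.3] 0.0221 10.55
```

View pics/w7z.png

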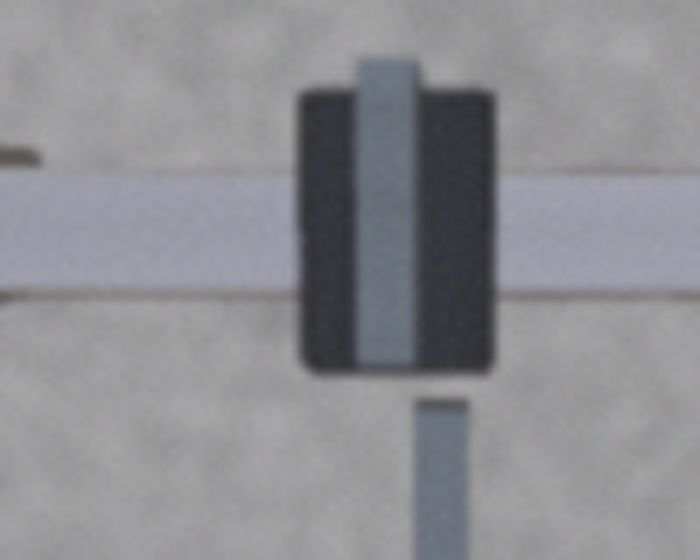

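```bash
python3 m.py 283 127.3 275.1 121.7; python3 -m jog '[[[-4,0.6,0],0,14],[[0,0,0],0,14]]';python3 g.py
python3 - <<'E'
from h import *
import cv2
w=ctrl.camera("wrist")[:,:,::-1];cv2.imwrite("pics/w8.png",w)
E
python3 z.py pics/w8.png pics/w8z.png
```

```text
tip [0.46272435 0.08546377 0.078     ] blade [0.45939453 0.08922653 0.085     ] pull mm 3.832448944906131 side mm 3.249365830940757
t: 10.85
position: [0.453, 0.0252, 0.2886]
eef_rot: [2.366, 2.059, -0.028]
wrist_force: [9.8, -2.0, -14.6]
grip_width: 0.0227
tcp [0.453  0.0252 0.2886] grasp [0.4514 0.0228 0.1339] jaw -7.92 z [-0.01  -0.015 -1.   ] [  9.8  -2.  -14.6] 0.0227 10.85
```

View pics/w8z.png

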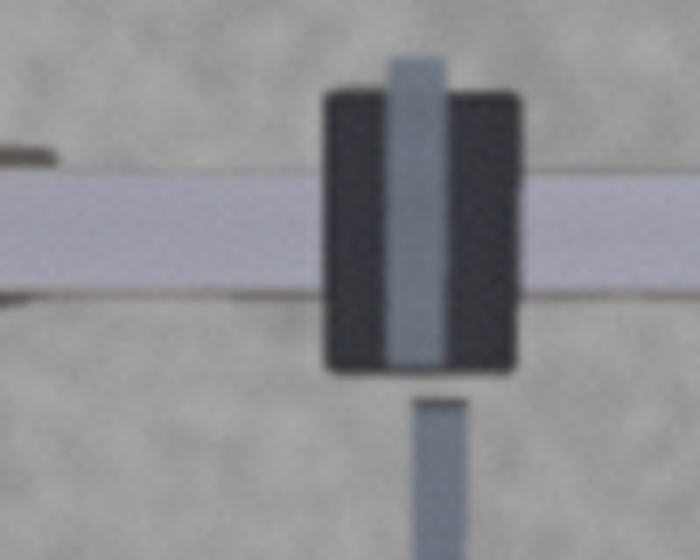

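```bash
python3 m.py 282.9 127.4 279.4 121.7; python3 -m jog '[[[-2.8,0.4,0],0,14],[[0,0,0],0,14]]';python3 g.py
python3 - <<'E'
from h import *
import cv2
w=ctrl.camera("wrist")[:,:,::-1];cv2.imwrite("pics/w9.png",w)
E
python3 z.py pics/w9.png pics/w9z.png
```

```text
tip [0.46064468 0.08570897 0.078     ] blade [0.45941575 0.08923261 0.085     ] pull mm 1.718937069393617 side mm 3.31232934099574
t: 11.15
position: [0.4516, 0.0253, 0.2888]
eef_rot: [2.364, 2.057, -0.023]
wrist_force: [9.1, -2.1, -16.7]
grip_width: 0.0223
tcp [0.4516 0.0253 0.2888] grasp [0.4507 0.0229 0.1341] jaw -7.94 z [-0.006 -0.016 -1.   ] [  9.1  -2.1 -16.7] 0.0223 11.15
```

View pics/w9z.png

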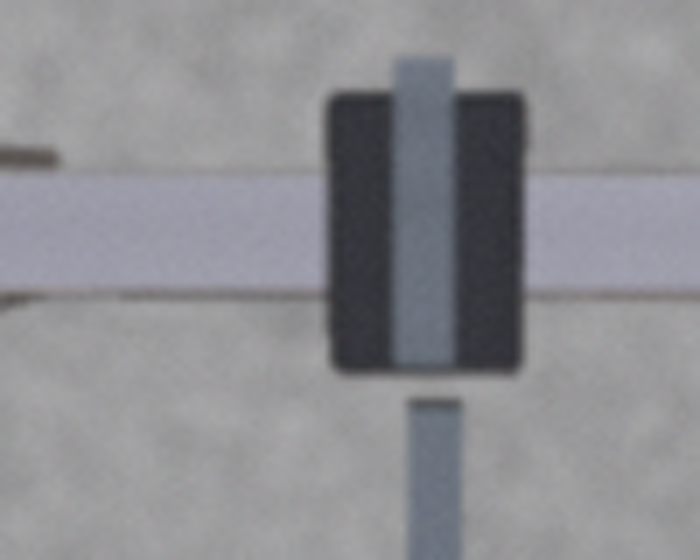

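```bash
python3 m.py 282.1 127.3 280.6 121.7; python3 -m jog '[[[-1.8,0.2,0],0,14],[[0,0,0],0,14],[[0,0,0],0,14]]';python3 g.py
python3 - <<'E'
from h import *
import cv2
w=ctrl.camera("wrist")[:,:,::-1];cv2.imwrite("pics/w10.png",w)
E
python3 z.py pics/w10.png pics/w10z.png; python3 g.py
```

```text
tip [0.45971486 0.08591325 0.078     ] blade [0.45943027 0.08925716 0.085     ] pull mm 0.7586168769221981 side mm 3.2691292748445435
t: 11.58
position: [0.4516, 0.0253, 0.2888]
eef_rot: [2.362, 2.054, -0.017]
wrist_force: [10.2, -2.1, -14.8]
grip_width: 0.0223
tcp [0.4516 0.0253 0.2888] grasp [0.4515 0.0228 0.1342] jaw -7.96 z [-0.001 -0.016 -1.   ] [ 10.2  -2.1 -14.8] 0.0223 11.575
tcp [0.4516 0.0252 0.2888] grasp [0.4515 0.0228 0.1342] jaw -7.96 z [-0.001 -0.016 -1.   ] [ 10.6  -1.7 -14.6] 0.0222 11.625
```

View pics/w10z.png

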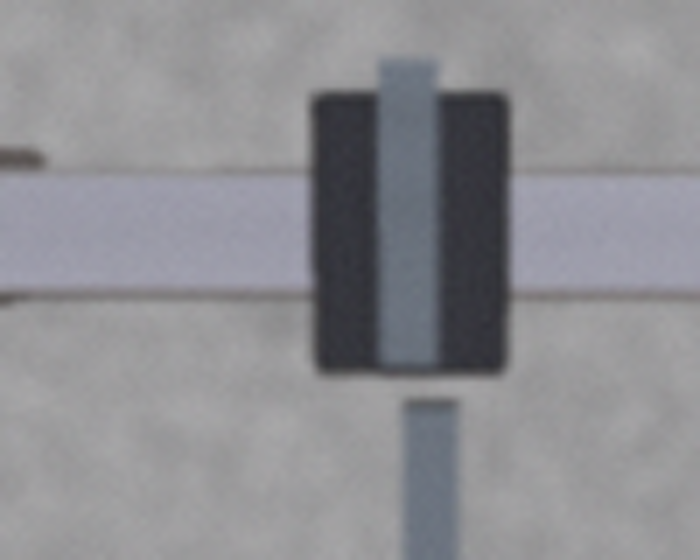

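```bash
python3 m.py 281.6 127.4 278.4 121.7; python3 -m jog '[[[-2.6,0.4,0],0,14]]';python3 g.py
python3 - <<'E'
from h import *
import cv2
for i in range(4): w=ctrl.camera("wrist")[:,:,::-1]
cv2.imwrite("pics/w11.png",w)
E
python3 z.py pics/w11.png pics/w11z.png; python3 g.py
```

```text
tip [0.46046786 0.08575614 0.078     ] blade [0.45934613 0.08926503 0.085     ] pull mm 1.6107396613663922 side mm 3.3130233502378013
t: 11.75
position: [0.4496, 0.0255, 0.2888]
eef_rot: [2.361, 2.053, -0.015]
wrist_force: [11.3, -2.0, -15.3]
grip_width: 0.022
tcp [0.4496 0.0255 0.2888] grasp [0.4498 0.023  0.1341] jaw -7.98 z [ 0.001 -0.016 -1.   ] [ 11.3  -2.  -15.3] 0.022 11.75
tcp [0.4494 0.0255 0.2888] grasp [0.4496 0.0231 0.1341] jaw -7.97 z [ 0.001 -0.016 -1.   ] [  9.3  -2.3 -15.4] 0.0225 11.95
```

View pics/w11z.png

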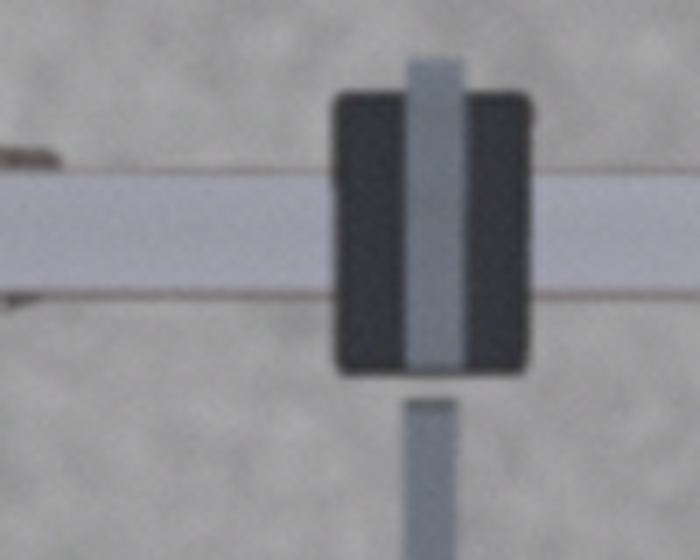

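```bash
python3 m.py 281.5 127.3 282.15 121.7; python3 - <<'E'
import cv2,numpy as np
g=cv2.imread("pics/w11.png").astype(int)
for r in (90,105,115,119,121,129,131,135,140):print(r,[tuple(x) for x in g[r,272:292]][::1] if 0 else g[r,272:292,2])
E
```

```text
tip [0.45857308 0.08608213 0.078     ] blade [0.45929237 0.08928353 0.085     ] pull mm -0.2553253966285542 side mm 3.2712557329732888
90 [ 53  52  54  54  52  65  97 106 105 105 104 108 106 104  81  62  55  53
  57  52]
105 [ 50  51  54  54  52  65  96 106 106 105 106 103 105 102  75  56  55  55
  53  54]
115 [ 54  56  54  54  50  66  98 108 106 109 108 104 107 100  76  56  54  56
  53  53]
119 [ 54  55  53  53  55  65  94 106 104 106 104 106 104 100  74  57  54  56
  55  49]
121 [ 52  54  53  51  49  62  91 102 100 101 101 103 104  95  74  54  53  53
  51  53]
129 [157 158 160 162 157 134 109 106 105 104 108 103 112 129 147 152 153 154
 154 155]
131 [156 156 156 157 151 134 116 107 105 109 108 106 112 129 150 153 154 154
 152 149]
135 [154 154 153 151 152 131 113 107 108 106 107 107 113 137 150 156 156 156
 155 152]
140 [157 156 157 154 149 132 114 105 107 103 109 108 113 139 150 154 152 157
 151 157]
```

```bash
python3 - <<'E'
from h import *
import cv2
a=ctrl.camera("scene")[:,:,::-1][170:310,200:400];b=ctrl.camera("side")[:,:,::-1][130:270,150:350]
cv2.imwrite("pics/f.png",np.vstack([cv2.resize(x,None,fx=2.1,fy=2.1,interpolation=2) for x in(a,b)]))
w=ctrl.camera("wrist")[:,:,::-1]; cv2.imwrite("pics/w12.png",w)
for r in(119,131):print(w[r,272:292,2])
s=ctrl.read_state();print(s["joint_vel"].round(4))
E
python3 g.py
```

```text
[ 53  52  56  49  51  71  96 107 103 103 104 105 104  98  74  60  55  54
  56  52]
[155 154 157 157 152 134 114 107 109 108 107 108 114 130 151 152 155 152
 152 153]
[ 0.      0.0011  0.0004  0.0016  0.0013 -0.0017  0.0004]
tcp [0.4495 0.0255 0.2888] grasp [0.4496 0.0231 0.1341] jaw -7.97 z [ 0.001 -0.016 -1.   ] [  9.8  -2.1 -14.2] 0.0225 12.1
```

View pics/f.png

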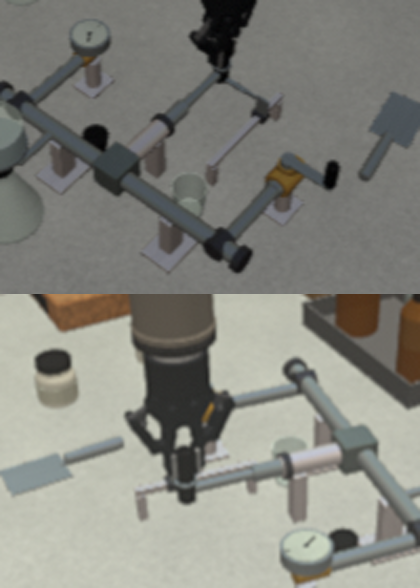

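```bash
python3 -c "
from bench import ctrl
print(ctrl.hand_in()); s=ctrl.read_state(); print(s['t'],s['position'])"
```

```text
the job is handed in; nothing more can be done
None
the job is handed in; nothing more can be done
```

The valve was closed first, then the vent rod was pulled to the mark. I handed in at about 12.1 s (limit 48 s), still gripping the handle.

- **Valve:** I gripped the lever knob and swung it about 78° clockwise. I then pushed it against its stop until the wrist read about 32 N across. Later scene and wrist pictures show the lever crosswise to its branch. I didn't re-measure its angle after letting go.
- **Vent rod:** The last wrist-camera measurement put the pointer tip about 0.25 mm past the blade, with a 3.3 mm side gap (3 mm expected). The calibration is good to about 2 mm. A later picture showed no movement, joint speeds were below 0.002 rad/s, and the spring pull was about 10 N.
- **Corrections on the way:** The rod sagged back slightly with every row that only held still, and one approach ended 1.6 mm short. I made up the difference with a single final row and added no holding rows after it.
- **Other checks:**
  - **Forces:** A vertical wrist force of about 15 N remained during the pull, and I didn't find its cause. The highest wrist reading I saw was about 39 N in total, at the valve stop.
  - **Loose things:** The beaker, stopper, jar and spatula looked undisturbed in the last pictures. The amber bottle, wash bottle and flask weren't clearly in view then.

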